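Gauge the boot-tray riser block

ROBOT

A 7-joint arm with a two-finger parallel gripper is mounted at the origin on the work surface. World frame = base frame: x ahead of the robot, y to its left, z up, the work surface at z = 0. Lengths are in m, angles in rad, forces in N, time in s.
With the tool pointing down it reaches from about 0.375 to 0.925 m from the base axis. Payload 3.1 kg.
Tool frame: the origin (TCP) lies at the very end of the fingers, on their centre line; the grasp point (between the pads) lies 19 mm behind it; z points along the fingers, y is the direction in which the jaws open and shut (so a half turn about z gives the same grasp; the last joint's range is limited). The gripper opens to 85 mm and grips with 20 to 120 N. Pads are 22 mm wide; open, the fingers measure 114 mm over their backs; the gripper's body (76 mm by 85 mm) begins 54 mm behind the grasp point. The pads swing forward as they close: fully open they stand 13 mm farther back than shut.
Start: joints at [1.227, 0.383, 0.044, 1.598, -0.018, 1.161, -0.05], TCP at [0.158, -0.63, 0.205] pointing down, gripper open.
Joint ranges: [-2.61, 2.61], [-0.41, 2.15], [-1.48, 1.57], [0, 2.5], [-1.57, 4.71], [0.05, 1.97], [-2.85, 2.85]. Speed limits (rad/s): [2.79, 2.79, 3.14, 3.14, 3.14, 3.14, 3.14].

INTERFACE

Orientations are given as a unit quaternion [x, y, z, w].
In Python, from rig import monitor, read_camera, camera_params, job, outline_of gives the robot as it stands.
- The arm moves only by the tool play_rows, never from a script. Its argument "increments" is a list of rows, each an object with "linear": the shift along the tool's x, y, z in m, a list of three; "twist": the turn about the tool's z in degrees. A call has exactly 8 rows; each row shifts and turns the pose as measured when the row begins, along the tool's axes as they then stand; what a row does not reach is not made up. A row lasts 1/8 s, in which the tool goes at most 62.5 mm and 10.7 degrees, less where a joint would pass 70% of its speed; a pose out of reach is approached as far as the arm can. A call with a gripper value outside its range is refused whole. "grip" is the finger opening in m, from 0 to 0.0854, set as the call begins (left out, the last holds). The fingers move at their own pace and stop on an object; "squeeze" is the grip in N (left out, the last holds). Time passes only in rows, so rows that do not move let the fingers close, or fill a call up. It gives the time, the measured TCP pose, the force and the opening at its end, in the units of the state.
- monitor.observe(): the state, without advancing time (a new reading comes with each control period).
- read_camera(name): name is "side" or "top"; returns the picture (420x560x3 uint8, blue, green, red); there is no depth.
- camera_params(name): a dict with "mtx" (3x3 intrinsics, pixels), "k1" (the pictures are not rectified: a ray, as slopes to the right and down, at radius r is drawn at 1 + k1 r^2 times it, then the intrinsics apply), "extrinsics" (4x4, takes a point from camera to world coordinates). Camera axes: x right, y down, z forward; pixel columns grow to the right and rows downward; lengths in m; the calibration is good to about 2 mm. A picture is of the moment at which its call begins. camera_params takes no time and is no camera call.
- job.hand_in(): hands the job in, once; it reports no verdict.
Trained networks look in the newest picture that a camera, given by its name, has taken for a name from the list of things; names that differ only in an ending like _2 or _b are one class to them, and where a whole thing is asked for, a point or a joint stands for the part that bears it (a point fixed in the world has none). Each returns a list of dicts, best first, with "p" (0 to 1); they miss things now and then, are a little off and sometimes report something else, mostly with a low value. They report only what shows in the picture. A call takes as long as a camera call. They do not tell look-alikes from the thing itself.
- outline_of(camera, query): "mask" (420x560 bool, what is visible of it) and "rect" ([left, top, right, bottom] in pixels, round what is visible of it).
The state is a dict: "t": time; "q": joint angles; "qd": joint speeds; "joint_efforts": joint torques, N m; "ee_pos": TCP position; "tcp_rot": TCP orientation; "ft_force": force on the tool from outside, world axes, zero at the start; "wrist_torque": the same for the moment, N m; "gripper_width": opening from 0.0 (shut) to 1.0 (fully open).
Only numpy, scipy, OpenCV 4.12 (cv2) and the standard library are available. Lean on these libraries where they do the work, as an engineer would, in place of code of your own. Each camera call takes 0.05 s, during which the arm holds its last target.

TASK

Check the height of the plain rectangular cedar block that is to go under the boot tray; the thin flat strip and the round rod with square ends beside it are other offcuts. Pick up the bridge-shaped height gauge by its upright handle, carry it clear over the things on the bench and lower it gently astride the middle of the block, a leg on each long side, until both legs stand on the bench and the sprung foot rests on the block's top. Only then let go, leaving the gauge standing upright there and the block where it lay.

Things in the scene. Friction and masses are not known exactly. Their poses are not given: they have to be found in the camera images.
- gauge: Loose bridge-shaped height gauge of aluminium, 0.35 to 0.55 kg. Origin: on the bench, midway between its two legs' undersides, in line with foot and handle. z up, y from leg to leg (span 104 mm), x across (44 mm deep); same when turned 180 degrees. Legs 14 mm thick, 76 mm apart inside; bridge 60 to 74 mm above the legs' undersides. Sprung foot: steel disc 22 mm wide, midway between the legs.
- gauge_grip (a point): Centre of the gauge's handle, 100 mm above the undersides of its legs, axes as the gauge's. The handle is a dark steel upright bar 18 mm thick along x (pinch this way), 44 mm wide along y, 52 mm tall, from 74 mm (top of the bridge) to 126 mm above the legs' undersides.
- gauge_slide (a joint): How far the gauge's sprung foot is pushed up, m: 0 = fully down, level with the legs' undersides (held in the air or on the bare bench), at most 0.045. With both legs on the bench it reads the height of what the foot rests on: 0.034 on the block. The spring pushes the foot down with 0.6 N at 0, 1.3 N at 0.034, less than the gauge's weight.
- block_mid (a point): Centre of the loose plain rectangular cedar block: 90 mm along x, 36 mm along y, 34 mm tall (z up), lying on the flat bench (top at z = 0). To stand astride, the gauge's y lies along the block's y, either way round. A cedar strip 130x36x10 mm and a round rod 122 mm long, 24 mm square at its ends, lie at least 0.13 m off, in varying places. Other things near are under 80 mm tall.
There are look-alikes about, which are no part of the job. Leave any pink look-alike of the part that bears block_mid alone. Leave any red look-alike of the gauge alone.

How it is judged:
By the outcome, as a careful person would: the job done as asked, in the order asked, and still so for the second after the job is handed in, with the robot touching nothing.
It also fails if it takes over 43 s, if anything falls off the work surface, if the arm or the gripper's body presses on something with over 40 N, if the wrist force passes 120 N, or if a joint passes its speed limit or range.

## Working session

There is one attempt and no reset: what is moved stays moved. The work goes in short steps, Python scripts to look and compute and a tool call to move; the robot and the scene stay as the last step left them, time stands still between calls to the robot, and variables do not carry over. Pictures are saved under pics/ and viewed, and the job is handed in when it is done.

Besides the shell and the picture viewer there is one more tool, called after ">>>" as a command line: name --argument value ..., lists and objects as JSON in quotes. play_rows: Moves the arm, as the interface text tells. Its arguments: {"type":"object","properties":{"increments":{"type":"array"},"grip":{"type":"number"},"squeeze":{"type":"number"}},"required":["increments"]}

```bash
mkdir -p pics; ls
python3 - <<'E'
from rig import monitor, read_camera, camera_params, job, outline_of
import cv2
for c in ("top","side"):
    im=read_camera(c); cv2.imwrite(f"pics/{c}0.png",im)
    print(c,camera_params(c))
    for q in ("gauge","block_mid"):
        for d in outline_of(c,q): print(c,q,d["p"],d["rect"])
print(monitor.observe())
E
```

```text
pics
top {'mtx': array([[545.92779674,   0.        , 285.38592281],
       [  0.        , 545.92779674, 209.37547882],
       [  0.        ,   0.        ,   1.        ]]), 'k1': -0.1788442579705856, 'extrinsics': array([[ 0.01494129, -0.9904276 ,  0.13722215,  0.32302051],
       [-0.99988199, -0.01430952,  0.00558938, -0.06037359],
       [-0.00357229, -0.13728947, -0.99052453,  1.32685949],
       [ 0.        ,  0.        ,  0.        ,  1.        ]])}
top gauge 0.57 [372.6, 211.0, 421.2, 241.0]
top block_mid 0.67 [173.3, 201.6, 189.2, 240.3]
top block_mid 0.61 [108.9, 170.5, 149.7, 199.5]
side {'mtx': array([[476.97407577,   0.        , 273.35164247],
       [  0.        , 476.97407577, 215.17375666],
       [  0.        ,   0.        ,   1.        ]]), 'k1': -0.10526298309807088, 'extrinsics': array([[-0.81644137, -0.3060555 ,  0.48964633, -0.08181344],
       [-0.57691856,  0.39673335, -0.71398013,  0.75702363],
       [ 0.02425852, -0.86540897, -0.50047861,  0.66850203],
       [ 0.        ,  0.        ,  0.        ,  1.        ]])}
side gauge 0.69 [317.4, 167.3, 342.2, 219.0]
side block_mid 0.73 [180.7, 278.6, 221.9, 318.0]
side block_mid 0.7 [112.7, 295.4, 143.1, 341.7]
{'t': 0.3, 'q': array([ 1.22723731,  0.383265  ,  0.04384417,  1.59846399, -0.01791094,
        1.16120228, -0.04991367]), 'qd': array([ 0.00056884, -0.00235709,  0.00099502, -0.00556987,  0.00029996,
       -0.00090081, -0.00097216]), 'joint_efforts': array([-9.20884995e-04, -4.32872486e+01,  1.02130674e+00, -2.49315977e+01,
        1.04332902e-02,  7.33127439e-03, -2.39019573e-05]), 'ee_pos': array([ 0.15809127, -0.63012538,  0.20437037]), 'tcp_rot': array([ 9.92455375e-01,  1.22605481e-01, -6.59134155e-05, -4.69053758e-04]), 'ft_force': array([-0.17429875, -0.64318006,  0.57587501]), 'wrist_torque': array([ 0.02592249, -0.01387638, -0.0246252 ]), 'gripper_width': 1.0012330537170269}
```

View pics/top0.png

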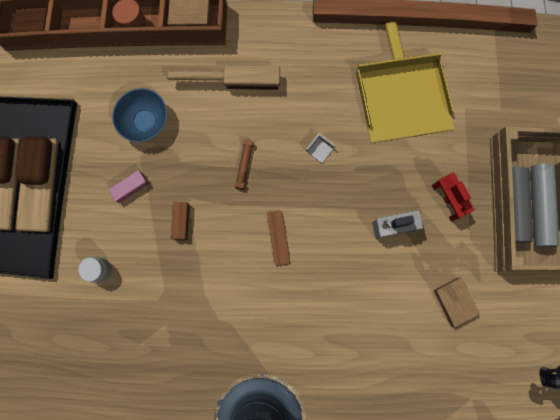

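View pics/side0.png

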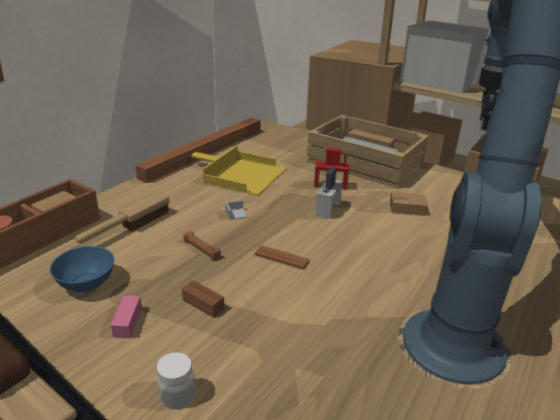

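The top view shows the grey gauge at about (400,224) with its span across the picture. The cedar block is at (180,221), and the pink and red look-alikes are at (128,187) and (454,196). Next I fit both poses from the silhouettes.

```bash
cat > h.py <<'E'
import numpy as np, cv2
from rig import monitor, read_camera, camera_params, job, outline_of
from scipy.optimize import minimize
from scipy.spatial.transform import Rotation as R
CP={c:camera_params(c) for c in("top","side")}
def proj(c,P):
    p=CP[c]; E=p["extrinsics"]; q=(np.asarray(P,float)-E[:3,3])@E[:3,:3]
    s=q[:,:2]/q[:,2:]; s=s*(1+p["k1"]*(s**2).sum(1,keepdims=True))
    return s@np.diag([p["mtx"][0,0],p["mtx"][1,1]])+p["mtx"][:2,2]
def box(x,y,z):
    return np.array([[a,b,d] for a in x for b in y for d in z])
GAUGE=[box((-.022,.022),(-.052,-.038),(0,.074)),box((-.022,.022),(.038,.052),(0,.074)),
 box((-.022,.022),(-.052,.052),(.06,.074)),box((-.009,.009),(-.022,.022),(.074,.126))]
BLOCK=[box((-.045,.045),(-.018,.018),(0,.034))]
def place(B,x,y,a,z=0):
    c,s=np.cos(a),np.sin(a); M=np.array([[c,-s,0],[s,c,0],[0,0,1]])
    return [b@M.T+[x,y,z] for b in B]
SC=4
def render(c,B):
    m=np.zeros((420*SC,560*SC),np.uint8)
    for b in B:
        h=cv2.convexHull(((proj(c,b)+.5)*SC).astype(np.int32)); cv2.fillConvexPoly(m,h,255)
    return cv2.resize(m,(560,420),interpolation=cv2.INTER_AREA)/255.
def fit(B,masks,x0):
    def cost(v):
        t=0
        for c,m in masks.items():
            r=render(c,place(B,v[0],v[1],v[2]/5)); t+=1-np.minimum(r,m).sum()/np.maximum(r,m).sum()
        return t
    best=None
    for k in range(3):
        s=np.array([x0]*4,float); s[1,0]+=.008;s[2,1]+=.008;s[3,2]+=.4*(-1)**k
        o=minimize(cost,x0,method="Nelder-Mead",options=dict(initial_simplex=s,xatol=1e-5,fatol=1e-5))
        x0=o.x
    return o.x[0],o.x[1],o.x[2]/5,o.fun
def pix2plane(c,u,v,z):
    p=CP[c];f=p["mtx"]
    s=cv2.undistortPoints(np.array([[[u,v]]],float),f,np.array([p["k1"],0,0,0.]))[0,0]
    # forward model: (1+k1 r^2) of undistorted = same as opencv
    E=p["extrinsics"];d=E[:3,:3]@[s[0],s[1],1]
    return E[:3,3]+d*(z-E[2,3])/d[2]
def overlay(c,im,Bs,rect,name):
    l,t,r,b=rect; k=min(780//(r-l),580//(b-t))
    o=cv2.resize(im[t:b,l:r],None,fx=k,fy=k,interpolation=cv2.INTER_CUBIC)
    for B in Bs:
        for x in B:
            h=cv2.convexHull(((proj(c,x)+.5-[l,t])*k).astype(np.int32)); cv2.polylines(o,[h],True,(0,255,0),1)
    cv2.imwrite(name,o)
E
python3 - <<'E'
from h import *
im={c:read_camera(c) for c in("top","side")}
ctr={"gauge":{"top":(400,224),"side":(330,195)},"block_mid":{"top":(180,221),"side":(203,298)}}
res={}
for q,B in(("gauge",GAUGE),("block_mid",BLOCK)):
    ms={}
    for c in im:
        for d in outline_of(c,q):
            l,t,r,b=d["rect"];u,v=ctr[q][c]
            if l<u<r and t<v<b: ms[c]=d["mask"].astype(float);print(q,c,d["mask"].sum());break
    p=pix2plane("top",*ctr[q]["top"],.05 if q=="gauge" else .03)
    for sub in (("top",),("side",),("top","side")):
        sub={c:ms[c] for c in sub if c in ms}
        if sub: 
            res[q]=fit(B,sub,[p[0],p[1],0]);print(q,list(sub),np.round(res[q],4))
for c,rs in(("top",[(360,195,440,255),(155,190,210,250)]),("side",[(300,150,360,225),(170,265,235,325)])):
    for n,r in zip("gb",rs): overlay(c,im[c],[place(GAUGE,*res["gauge"][:3]),place(BLOCK,*res["block_mid"][:3])],r,f"pics/ov_{c}_{n}.png")
a=[cv2.resize(cv2.imread(f"pics/ov_{c}_{n}.png"),(390,290)) for c in("top","side") for n in"gb"]
cv2.imwrite("pics/ov1.png",np.vstack([np.hstack(a[:2]),np.hstack(a[2:])]))
s=monitor.observe();print(R.from_quat(s["tcp_rot"]).as_matrix().round(3))
E
```

```text
gauge top 978
gauge side 884
gauge ['top'] [ 0.4679 -0.3181  0.2131  0.0404]
gauge ['side'] [ 0.4671 -0.3205  0.2169  0.0687]
gauge ['top', 'side'] [ 0.4676 -0.3186  0.2058  0.1221]
block_mid top 628
block_mid side 979
block_mid ['top'] [ 0.4722  0.203  -0.051   0.0811]
block_mid ['side'] [ 0.474   0.2021 -0.0419  0.0491]
block_mid ['top', 'side'] [ 0.4725  0.2031 -0.0395  0.1421]
[[ 0.97   0.243  0.   ]
 [ 0.243 -0.97   0.   ]
 [ 0.    -0.    -1.   ]]
```

View pics/ov1.png

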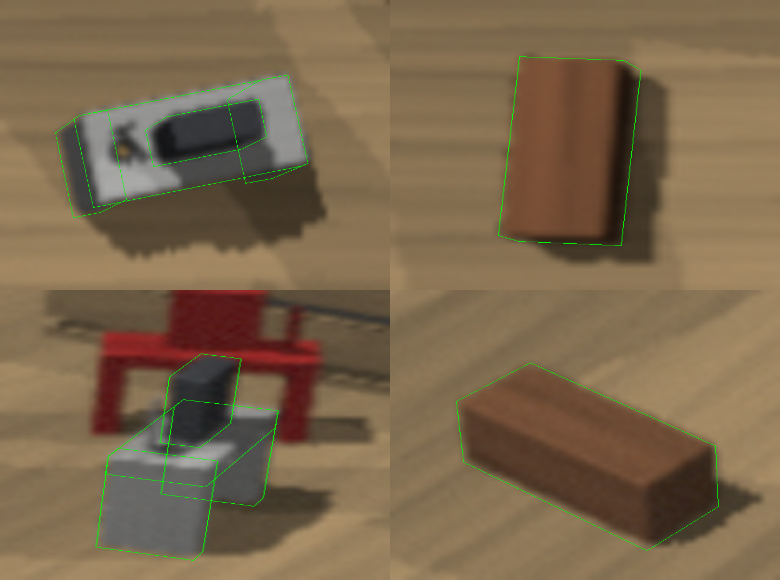

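```bash
cat >> h.py <<'E'
def plan(x,y,z,yawdeg,n,pad=8):
    """yawdeg: wanted world angle of tool y (mod 180)"""
    s=monitor.observe(); M=R.from_quat(s["tcp_rot"]).as_matrix(); p=s["ee_pos"]
    cur=np.degrees(np.arctan2(M[1,1],M[0,1])); dw=(yawdeg-cur+90)%180-90
    d=np.array([x,y,z])-p
    print("t",round(s["t"],2),"pos",p.round(4),"yaw",round(cur,2),"tilt",M[:,2].round(3),"d",d.round(4),"dyaw",round(dw,2),"q7",round(s["q"][6],2),"F",s["ft_force"].round(1),"w",round(s["gripper_width"]*.0854,4))
    for i in range(n):
        Mi=R.from_euler("z",dw*i/n,degrees=True).as_matrix()@M
        print((Mi.T@(d/n)).round(4).tolist(),round(-dw/n,2))
E
python3 -c "
from h import *
plan(.468,-.319,.20,11.9,11)"
```

```text
t 0.6 pos [ 0.1582 -0.6304  0.2049] yaw -75.91 tilt [ 0.  0. -1.] d [ 0.3098  0.3114 -0.0049] dyaw 87.81 q7 -0.05 F [ 0.1 -0.   0.1] w 0.0857
[0.0342, -0.0206, 0.0004] -7.98
[0.0367, -0.0157, 0.0004] -7.98
[0.0386, -0.0104, 0.0004] -7.98
[0.0396, -0.0049, 0.0004] -7.98
[0.0399, 0.0006, 0.0004] -7.98
[0.0395, 0.0061, 0.0004] -7.98
[0.0382, 0.0116, 0.0004] -7.98
[0.0362, 0.0168, 0.0004] -7.98
[0.0336, 0.0216, 0.0004] -7.98
[0.0302, 0.0261, 0.0004] -7.98
[0.0263, 0.03, 0.0004] -7.98
```

>>> play_rows --increments '[{"linear":[0.034,-0.021,0],"twist":-8},{"linear":[0.037,-0.016,0],"twist":-8},{"linear":[0.039,-0.01,0],"twist":-8},{"linear":[0.04,-0.005,0],"twist":-8},{"linear":[0.04,0.001,0],"twist":-8},{"linear":[0.04,0.006,0],"twist":-8},{"linear":[0.038,0.012,0],"twist":-8},{"linear":[0.036,0.017,0],"twist":-8}]' --grip 0.06

```text
t: 1.6
ee_pos: [0.3841, -0.3988, 0.2055]
tcp_rot: [0.769, 0.64, -0.002, 0.002]
ft_force: [-0.5, -0.3, 0.0]
gripper_width: 0.702
```

```bash
python3 -c "
from h import *
plan(.468,-.319,.17,11.9,5)"
```

```text
t 1.6 pos [ 0.3841 -0.3988  0.2055] yaw -10.44 tilt [-0.001 -0.006 -1.   ] d [ 0.0839  0.0798 -0.0355] dyaw 22.34 q7 0.49 F [-0.5 -0.3  0. ] w 0.06
[0.0188, 0.0136, 0.007] -4.47
[0.0177, 0.015, 0.007] -4.47
[0.0164, 0.0164, 0.007] -4.47
[0.0151, 0.0176, 0.007] -4.47
[0.0137, 0.0187, 0.007] -4.47
```

>>> play_rows --increments '[{"linear":[0.019,0.0135,0.007],"twist":-4.5},{"linear":[0.0175,0.015,0.007],"twist":-4.5},{"linear":[0.0165,0.0165,0.007],"twist":-4.5},{"linear":[0.015,0.0175,0.007],"twist":-4.5},{"linear":[0.0135,0.0185,0.007],"twist":-4.5},{"linear":[0,0,0],"twist":0},{"linear":[0,0,0],"twist":0},{"linear":[0,0,0],"twist":0}]'

```text
t: 2.6
ee_pos: [0.4714, -0.3146, 0.1667]
tcp_rot: [0.62, 0.784, -0.003, 0.001]
ft_force: [1.1, -0.1, -0.5]
gripper_width: 0.701
```

```bash
python3 -c "
from h import *
plan(.468,-.319,.083,11.9,4)
im=read_camera('side');overlay('side',im,[place(GAUGE,.4676,-.3189,.211)],(260,100,400,225),'pics/s1.png')"
```

```text
t 2.6 pos [ 0.4714 -0.3146  0.1667] yaw 13.34 tilt [-0.002 -0.007 -1.   ] d [-0.0034 -0.0044 -0.0837] dyaw -1.44 q7 0.63 F [ 1.1 -0.1 -0.5] w 0.0599
[-0.0007, -0.001, 0.0209] 0.36
[-0.0008, -0.001, 0.0209] 0.36
[-0.0008, -0.001, 0.0209] 0.36
[-0.0008, -0.001, 0.0209] 0.36
```

View pics/s1.png

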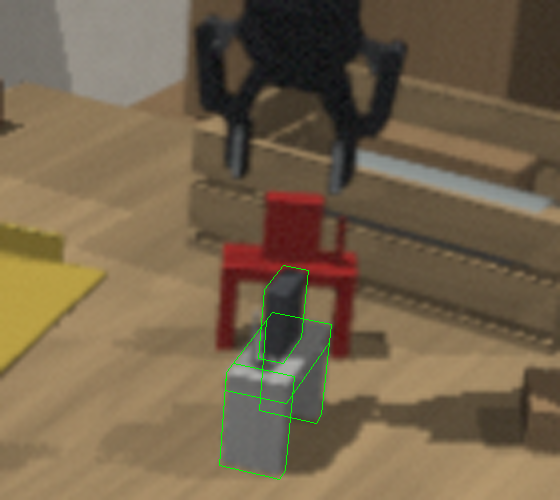

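The open fingers stand above the gauge handle (about (285,310) in the crop) and the fitted outline still matches. I descend with the small correction.

>>> play_rows --increments '[{"linear":[-0.002,-0.0025,0.0],"twist":0.7},{"linear":[-0.001,-0.0015,0.015],"twist":0.7},{"linear":[-0.001,-0.001,0.02],"twist":0},{"linear":[0,0,0.02],"twist":0},{"linear":[0,0,0.013],"twist":0},{"linear":[0,0,0.007],"twist":0},{"linear":[0,0,0],"twist":0},{"linear":[0,0,0],"twist":0}]'

```text
t: 3.65
ee_pos: [0.4643, -0.3242, 0.0876]
tcp_rot: [0.633, 0.774, -0.004, 0.002]
ft_force: [-0.6, 0.4, 0.7]
gripper_width: 0.705
```

```bash
python3 -c "
from h import *
plan(.468,-.319,.083,11.9,3)
im=read_camera('side');overlay('side',im,[place(GAUGE,.4676,-.3189,.211)],(260,100,400,225),'pics/s2.png')"
```

```text
t 3.65 pos [ 0.4643 -0.3242  0.0876] yaw 11.39 tilt [-0.003 -0.009 -1.   ] d [ 0.0037  0.0052 -0.0046] dyaw 0.51 q7 0.58 F [-0.6  0.4  0.7] w 0.0602
[0.0015, 0.0016, 0.0015] -0.17
[0.0015, 0.0016, 0.0015] -0.17
[0.0015, 0.0016, 0.0015] -0.17
```

View pics/s2.png

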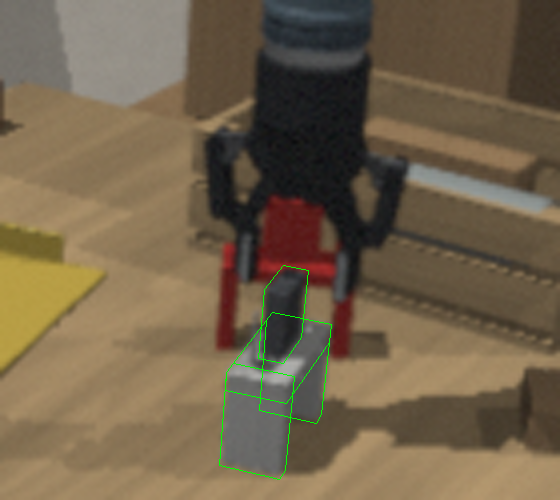

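```bash
python3 -c "
from h import *
s=monitor.observe();M=R.from_quat(s['tcp_rot']).as_matrix();p=s['ee_pos']
for b in (0,.010,.019,.073):
  P=[p-M[:,2]*b+M[:,1]*k for k in(-.03,0,.03)]
  for c in('side','top'):print(b,c,((proj(c,P)+.5-([260,100] if c=='side' else [360,195]))*(4 if c=='side' else 9)).round(0).tolist())
im=read_camera('top');overlay('top',im,[place(GAUGE,.4676,-.3189,.211)],(360,195,440,255),'pics/t2.png')
"
```

```text
0 side [[331.0, 337.0], [290.0, 329.0], [249.0, 321.0]]
0 top [[415.0, 381.0], [390.0, 267.0], [366.0, 152.0]]
0.01 side [[332.0, 324.0], [291.0, 316.0], [250.0, 308.0]]
0.01 top [[423.0, 378.0], [398.0, 262.0], [374.0, 147.0]]
0.019 side [[333.0, 313.0], [292.0, 304.0], [251.0, 296.0]]
0.019 top [[430.0, 375.0], [405.0, 258.0], [381.0, 142.0]]
0.073 side [[340.0, 241.0], [298.0, 233.0], [256.0, 225.0]]
0.073 top [[477.0, 354.0], [451.0, 232.0], [425.0, 111.0]]
```

View pics/t2.png

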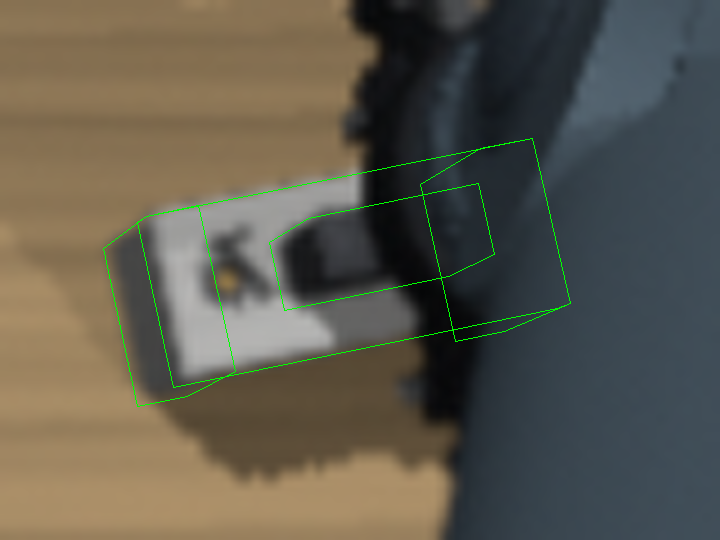

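Relative to the handle, the gripper is about 4 mm short in x and 5 mm short in y. Moves overshoot somewhat, so I command a little less than the full correction.

>>> play_rows --increments '[{"linear":[0.0018,0.002,0.002],"twist":0},{"linear":[0.0015,0.0015,0.001],"twist":0},{"linear":[0,0,0],"twist":0},{"linear":[0,0,0],"twist":0},{"linear":[0,0,0],"twist":0},{"linear":[0,0,0],"twist":0},{"linear":[0,0,0],"twist":0},{"linear":[0,0,0],"twist":0}]'

```text
t: 4.75
ee_pos: [0.4683, -0.3205, 0.0858]
tcp_rot: [0.633, 0.774, -0.004, 0.003]
ft_force: [0.5, 0.2, -0.7]
gripper_width: 0.7
```

```bash
python3 -c "
from h import *
plan(.468,-.319,.083,11.9,1)"
```

```text
t 4.75 pos [ 0.4683 -0.3205  0.0858] yaw 11.4 tilt [-0.001 -0.011 -1.   ] d [-0.0003  0.0015 -0.0028] dyaw 0.5 q7 0.57 F [ 0.5  0.2 -0.7] w 0.0598
[0.0016, -0.0, 0.0028] -0.5
```

>>> play_rows --increments '[{"linear":[0.0012,0,0.0025],"twist":-0.4},{"linear":[0,0,0],"twist":0},{"linear":[0,0,0],"twist":0},{"linear":[0,0,0],"twist":0},{"linear":[0,0,0],"twist":0},{"linear":[0,0,0],"twist":0},{"linear":[0,0,0],"twist":0},{"linear":[0,0,0],"twist":0}]' --grip 0.0 --squeeze 45

```text
t: 5.75
ee_pos: [0.4687, -0.3193, 0.0833]
tcp_rot: [0.63, 0.776, -0.004, 0.004]
ft_force: [-0.1, -0.4, 0.9]
gripper_width: 0.195
```

```bash
python3 -c "
from h import *
plan(.468,-.319,.22,11.9,4)
im=read_camera('side');overlay('side',im,[place(GAUGE,.4676,-.3189,.211)],(260,100,400,225),'pics/s3.png')"
```

```text
t 5.75 pos [ 0.4687 -0.3193  0.0833] yaw 11.83 tilt [ 0.    -0.011 -1.   ] d [-0.0007  0.0003  0.1367] dyaw 0.07 q7 0.57 F [-0.1 -0.4  0.9] w 0.0167
[-0.0003, -0.0002, -0.0342] -0.02
[-0.0003, -0.0002, -0.0342] -0.02
[-0.0003, -0.0002, -0.0342] -0.02
[-0.0003, -0.0002, -0.0342] -0.02
```

View pics/s3.png

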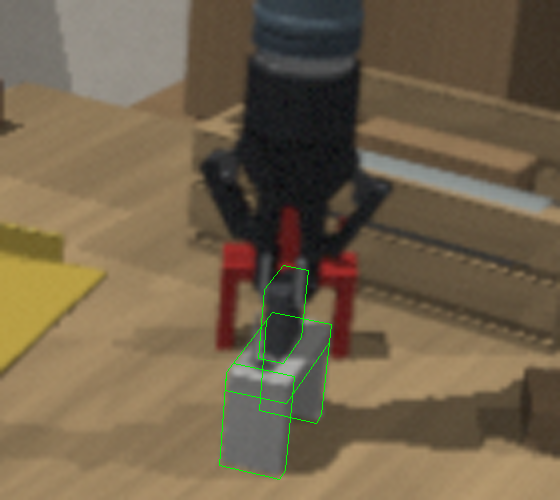

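Fingers closed on the handle at 16.7 mm. Now I lift.

>>> play_rows --increments '[{"linear":[0,0,-0.01],"twist":0},{"linear":[0,0,-0.025],"twist":0},{"linear":[0,0,-0.03],"twist":0},{"linear":[0,0,-0.03],"twist":0},{"linear":[0,0,-0.025],"twist":0},{"linear":[0,0,-0.01],"twist":0},{"linear":[0,0,0],"twist":0},{"linear":[0,0,0],"twist":0}]'

```text
t: 6.8
ee_pos: [0.4586, -0.313, 0.2078]
tcp_rot: [0.63, 0.776, -0.006, -0.009]
ft_force: [-1.0, 0.2, -5.0]
gripper_width: 0.198
```

```bash
python3 -c "
from h import *
plan(.4728,.203,.215,-2.5,14)
im=read_camera('side');overlay('side',im,[],(230,70,400,225),'pics/s4.png')"
```

```text
t 6.8 pos [ 0.4586 -0.313   0.2078] yaw 11.85 tilt [-0.022  0.003 -1.   ] d [0.0142 0.516  0.0072] dyaw -14.35 q7 0.64 F [-1.   0.2 -5. ] w 0.0169
[0.0359, 0.0085, -0.0004] 1.02
[0.036, 0.0079, -0.0004] 1.02
[0.0362, 0.0073, -0.0004] 1.02
[0.0363, 0.0066, -0.0004] 1.02
[0.0364, 0.006, -0.0004] 1.02
[0.0365, 0.0053, -0.0004] 1.02
[0.0366, 0.0047, -0.0003] 1.02
[0.0367, 0.004, -0.0003] 1.02
[0.0367, 0.0033, -0.0003] 1.02
[0.0368, 0.0027, -0.0003] 1.02
[0.0368, 0.002, -0.0003] 1.02
[0.0368, 0.0014, -0.0003] 1.02
[0.0369, 0.0007, -0.0003] 1.02
[0.0369, 0.0001, -0.0003] 1.02
```

View pics/s4.png

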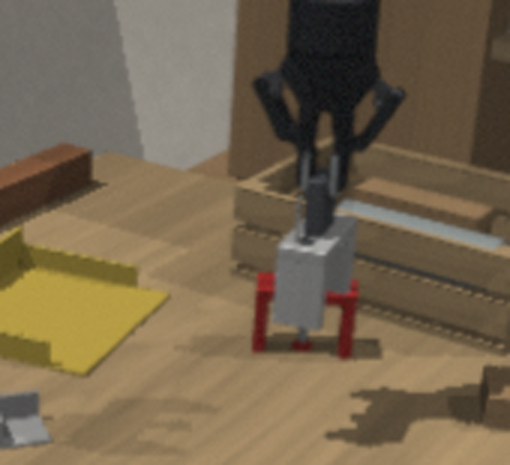

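The gauge hangs in the grip, legs about 0.12 m up, clear of the red look-alike behind it. Next is the carry toward the block.

>>> play_rows --increments '[{"linear":[0.02,0.005,-0.002],"twist":1},{"linear":[0.036,0.008,-0.002],"twist":1},{"linear":[0.036,0.0075,0],"twist":1},{"linear":[0.0365,0.007,0],"twist":1},{"linear":[0.0365,0.0065,0],"twist":1},{"linear":[0.0365,0.006,0],"twist":1},{"linear":[0.0365,0.005,0],"twist":1},{"linear":[0.0365,0.0045,0],"twist":1}]'

```text
t: 7.85
ee_pos: [0.4641, -0.0293, 0.2037]
tcp_rot: [0.688, 0.726, -0.009, -0.016]
ft_force: [0.6, -0.8, -4.1]
gripper_width: 0.2
```

```bash
python3 -c "
from h import *
plan(.4728,.203,.215,-2.5,7)"
```

```text
t 7.85 pos [ 0.4641 -0.0293  0.2037] yaw 3.06 tilt [-0.035  0.008 -0.999] d [0.0087 0.2323 0.0113] dyaw -5.56 q7 -0.01 F [ 0.6 -0.8 -4.1] w 0.017
[0.0331, 0.003, -0.0014] 0.79
[0.0331, 0.0025, -0.0014] 0.79
[0.0332, 0.002, -0.0014] 0.79
[0.0332, 0.0016, -0.0013] 0.79
[0.0332, 0.0011, -0.0013] 0.79
[0.0332, 0.0007, -0.0013] 0.79
[0.0332, 0.0002, -0.0013] 0.79
```

>>> play_rows --increments '[{"linear":[0.033,0.003,-0.002],"twist":0.8},{"linear":[0.033,0.0025,-0.002],"twist":0.8},{"linear":[0.033,0.002,-0.002],"twist":0.8},{"linear":[0.033,0.0015,-0.0015],"twist":0.8},{"linear":[0.033,0.001,-0.001],"twist":0.8},{"linear":[0.033,0.0005,-0.001],"twist":0.8},{"linear":[0.02,0,0],"twist":0.8},{"linear":[0.006,0,0],"twist":0}]'

```text
t: 8.85
ee_pos: [0.4659, 0.2042, 0.208]
tcp_rot: [0.721, 0.692, -0.014, -0.019]
ft_force: [-0.4, -0.9, -4.7]
gripper_width: 0.201
```

```bash
python3 -c "
from h import *
plan(.4728,.203,.16,-2.5,4)
"
```

```text
t 8.85 pos [0.4659 0.2042 0.208 ] yaw -2.33 tilt [-0.046  0.007 -0.999] d [ 0.0069 -0.0012 -0.048 ] dyaw -0.17 q7 -0.64 F [-0.4 -0.9 -4.7] w 0.0172
[-0.0003, 0.0023, 0.0119] 0.04
[-0.0003, 0.0023, 0.0119] 0.04
[-0.0003, 0.0023, 0.0119] 0.04
[-0.0003, 0.0023, 0.0119] 0.04
```

>>> play_rows --increments '[{"linear":[0,0.0015,0.01],"twist":0},{"linear":[0,0.0015,0.016],"twist":0},{"linear":[0,0.0015,0.016],"twist":0},{"linear":[0,0,0.005],"twist":0},{"linear":[0,0,0],"twist":0},{"linear":[0,0,0],"twist":0},{"linear":[0,0,0],"twist":0},{"linear":[0,0,0],"twist":0}]'

```text
t: 9.85
ee_pos: [0.4686, 0.199, 0.1558]
tcp_rot: [0.723, 0.69, -0.017, -0.018]
ft_force: [-0.1, -0.4, -4.7]
gripper_width: 0.199
```

```bash
python3 -c "
from h import *
plan(.4728,.203,.13,-2.5,4)
im=read_camera('side');overlay('side',im,[],(120,150,280,330),'pics/s5.png')
im=read_camera('top');overlay('top',im,[],(120,150,260,270),'pics/t5.png')"
```

```text
t 9.85 pos [0.4686 0.199  0.1558] yaw -2.65 tilt [-0.049  0.003 -0.999] d [ 0.0042  0.004  -0.0258] dyaw 0.15 q7 -0.68 F [-0.1 -0.4 -4.7] w 0.017
[0.001, 0.0013, 0.0064] -0.04
[0.001, 0.0013, 0.0064] -0.04
[0.001, 0.0013, 0.0064] -0.04
[0.001, 0.0013, 0.0064] -0.04
```

View pics/s5.png

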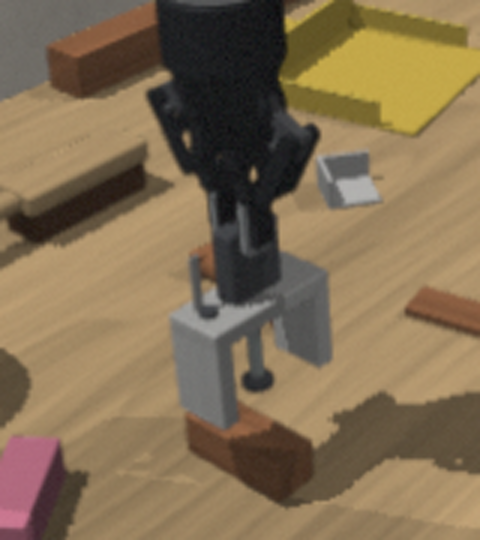

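View pics/t5.png

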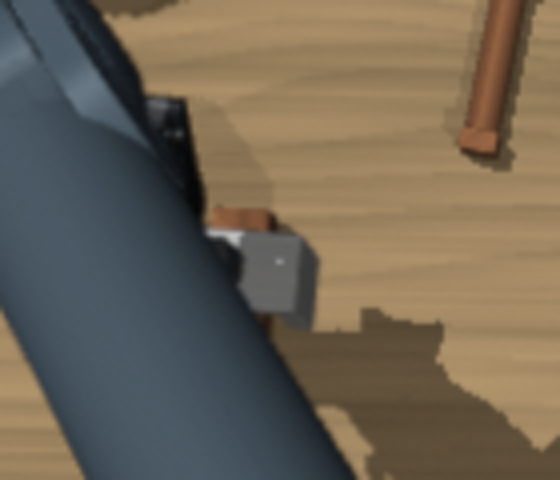

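The gauge hangs astride the block line: side crop has the foot at (258,380) and the block at (250,450). The tool has picked up about 2.8° of lean under load. The underside centre needs about +8 mm x and +4 mm y, which I correct while still clear of the block.

>>> play_rows --increments '[{"linear":[0.0015,0.0025,0.003],"twist":0},{"linear":[0.0015,0.0025,0.005],"twist":0},{"linear":[0.001,0.002,0.006],"twist":0},{"linear":[0,0,0.004],"twist":0},{"linear":[0,0,0],"twist":0},{"linear":[0,0,0],"twist":0},{"linear":[0,0,0],"twist":0},{"linear":[0,0,0],"twist":0}]'

```text
t: 10.95
ee_pos: [0.4753, 0.2031, 0.136]
tcp_rot: [0.723, 0.69, -0.017, -0.018]
ft_force: [-0.2, 0.4, -5.1]
gripper_width: 0.196
```

```bash
cat >> h.py <<'E'
def org():
    s=monitor.observe();M=R.from_quat(s["tcp_rot"]).as_matrix();print("gauge origin",(s["ee_pos"]+.083*M[:,2]).round(4))
E
python3 -c "
from h import *
plan(.4769,.203,.12,-2.5,2);org()
im=read_camera('side');overlay('side',im,[],(120,150,280,330),'pics/s6.png')"
```

```text
t 10.95 pos [0.4753 0.2031 0.136 ] yaw -2.65 tilt [-0.049  0.004 -0.999] d [ 0.0016 -0.0001 -0.016 ] dyaw 0.15 q7 -0.71 F [-0.2  0.4 -5.1] w 0.0167
[-0.0, 0.0012, 0.0079] -0.08
[-0.0, 0.0012, 0.0079] -0.08
gauge origin [0.4712 0.2034 0.0531]
```

View pics/s6.png

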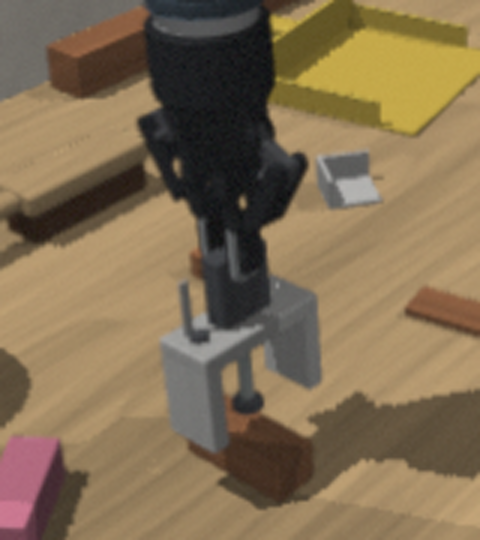

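>>> play_rows --increments '[{"linear":[0,0.001,0.004],"twist":0},{"linear":[0,0.001,0.006],"twist":0},{"linear":[0,0.0006,0.006],"twist":0},{"linear":[0,0.0003,0.006],"twist":0},{"linear":[0,0.0003,0.006],"twist":0},{"linear":[0,0.0003,0.005],"twist":0},{"linear":[0,0.0001,0.002],"twist":0},{"linear":[0,0,0],"twist":0}]'

```text
t: 12.0
ee_pos: [0.4774, 0.2034, 0.0986]
tcp_rot: [0.723, 0.69, -0.017, -0.019]
ft_force: [-0.1, -1.0, -3.2]
gripper_width: 0.199
```

```bash
python3 -c "
from h import *
plan(.4769,.203,.085,-2.5,2);org()
s=monitor.observe();M=R.from_quat(s['tcp_rot']).as_matrix();o=s['ee_pos']+.083*M[:,2]
G=np.c_[-M[:,1],M[:,0],-M[:,2]]; G=np.c_[M[:,1],-M[:,0],-M[:,2]] if np.linalg.det(G)<0 else G
im=read_camera('side');overlay('side',im,[[b@G.T+o for b in GAUGE],place(BLOCK,.4728,.203,-.045)],(120,150,280,330),'pics/s7.png')"
```

```text
t 12.0 pos [0.4774 0.2034 0.0986] yaw -2.66 tilt [-0.05   0.004 -0.999] d [-0.0005 -0.0004 -0.0136] dyaw 0.16 q7 -0.74 F [-0.1 -1.  -3.2] w 0.017
[-0.0002, 0.0001, 0.0068] -0.08
[-0.0002, 0.0001, 0.0068] -0.08
gauge origin [0.4732 0.2037 0.0157]
```

View pics/s7.png

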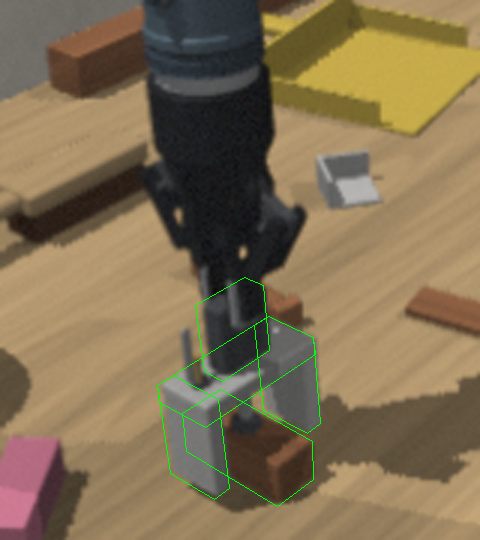

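The model outline matches the gauge, the foot is on the block top (at about (245,420) in the crop) and the block lies unmoved. Now I lower the rest gently.

>>> play_rows --increments '[{"linear":[0,0.0001,0.004],"twist":0},{"linear":[0,0.0001,0.004],"twist":0},{"linear":[0,0,0.003],"twist":0},{"linear":[0,0,0.002],"twist":0},{"linear":[0,0,0.001],"twist":0},{"linear":[0,0,0.001],"twist":0},{"linear":[0,0,0],"twist":0},{"linear":[0,0,0],"twist":0}]'

```text
t: 13.05
ee_pos: [0.4774, 0.2042, 0.0844]
tcp_rot: [0.723, 0.69, -0.016, -0.018]
ft_force: [-0.6, 0.4, -1.5]
gripper_width: 0.204
```

```bash
python3 -c "
from h import *
plan(.4769,.203,.083,-2.5,1);org()"
```

```text
t 13.05 pos [0.4774 0.2042 0.0844] yaw -2.67 tilt [-0.048  0.004 -0.999] d [-0.0005 -0.0012 -0.0014] dyaw 0.17 q7 -0.76 F [-0.6  0.4 -1.5] w 0.0175
[-0.0012, -0.0004, 0.0015] -0.17
gauge origin [0.4734 0.2045 0.0015]
```

The force is easing and the lean has begun to reduce, so the leg edges are touching. Small presses should let the gauge level itself.

>>> play_rows --increments '[{"linear":[0,0,0.001],"twist":0},{"linear":[0,0,0.001],"twist":0},{"linear":[0,0,0.001],"twist":0},{"linear":[0,0,0.001],"twist":0},{"linear":[0,0,0.001],"twist":0},{"linear":[0,0,0.001],"twist":0},{"linear":[0,0,0.001],"twist":0},{"linear":[0,0,0.001],"twist":0}]'

```text
t: 14.05
ee_pos: [0.4776, 0.2049, 0.084]
tcp_rot: [0.723, 0.69, -0.018, -0.016]
ft_force: [-3.4, -0.8, 5.9]
gripper_width: 0.195
```

```bash
python3 -c "
from h import *
plan(.4769,.203,.083,-2.5,1);org()"
```

```text
t 14.05 pos [0.4776 0.2049 0.084 ] yaw -2.67 tilt [-0.048 -0.002 -0.999] d [-0.0007 -0.0019 -0.001 ] dyaw 0.17 q7 -0.77 F [-3.4 -0.8  5.9] w 0.0166
[-0.0019, -0.0006, 0.001] -0.17
gauge origin [0.4736 0.2048 0.0011]
```

The y lean has levelled. The x lean remains because the 45 N pinch holds it. Easing the pinch to 20 N under a light press should let the gauge flatten within the pads.

>>> play_rows --increments '[{"linear":[0,0,0.0005],"twist":0},{"linear":[0,-0.0005,0.001],"twist":0},{"linear":[0,-0.0005,0.001],"twist":0},{"linear":[0,-0.0005,0.0015],"twist":0},{"linear":[0,-0.0005,0.0015],"twist":0},{"linear":[0,0,0.0015],"twist":0},{"linear":[0,0,0.0015],"twist":0},{"linear":[0,0,0.0015],"twist":0}]' --squeeze 20

```text
t: 15.05
ee_pos: [0.4776, 0.2048, 0.0839]
tcp_rot: [0.724, 0.69, -0.02, -0.013]
ft_force: [-4.2, -2.7, 11.1]
gripper_width: 0.199
```

```bash
python3 -c "
from h import *
plan(.4769,.203,.083,-2.5,1);org()
s=monitor.observe();M=R.from_quat(s['tcp_rot']).as_matrix();o=s['ee_pos']+.083*M[:,2]
im=read_camera('side');overlay('side',im,[place(BLOCK,.4728,.203,-.045)],(150,200,250,325),'pics/s8.png')"
```

```text
t 15.05 pos [0.4776 0.2048 0.0839] yaw -2.75 tilt [-0.046 -0.009 -0.999] d [-0.0007 -0.0018 -0.0009] dyaw 0.25 q7 -0.78 F [-4.2 -2.7 11.1] w 0.017
[-0.0018, -0.0006, 0.0009] -0.25
gauge origin [0.4738 0.204  0.001 ]
```

View pics/s8.png

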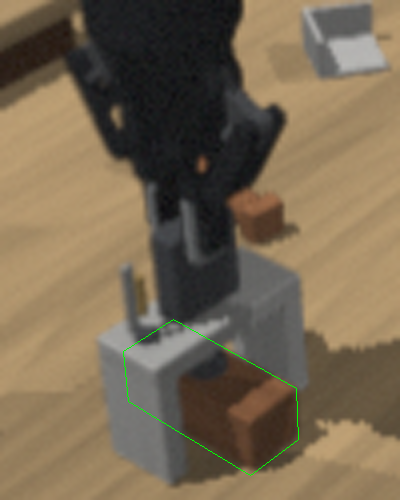

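Both legs press on the bench (wrist +11 N, against −5 N hanging) and the block still matches its outline. I relax the push first, then release.

>>> play_rows --increments '[{"linear":[0,0,-0.0005],"twist":0},{"linear":[0,0,0],"twist":0},{"linear":[0,0,0],"twist":0},{"linear":[0,0,0],"twist":0},{"linear":[0,0,0],"twist":0},{"linear":[0,0,0],"twist":0},{"linear":[0,0,0],"twist":0},{"linear":[0,0,0],"twist":0}]'

```text
t: 16.1
ee_pos: [0.4778, 0.2048, 0.0839]
tcp_rot: [0.723, 0.69, -0.019, -0.013]
ft_force: [-1.3, -0.6, 1.4]
gripper_width: 0.195
```

```bash
python3 -c "
from h import *
plan(.4769,.203,.083,-2.5,1);org()"
```

```text
t 16.1 pos [0.4778 0.2048 0.0839] yaw -2.73 tilt [-0.046 -0.008 -0.999] d [-0.0009 -0.0018 -0.0009] dyaw 0.23 q7 -0.78 F [-1.3 -0.6  1.4] w 0.0167
[-0.0018, -0.0008, 0.001] -0.23
gauge origin [0.474  0.2041 0.001 ]
```

>>> play_rows --increments '[{"linear":[0,0,0],"twist":0},{"linear":[0,0,0],"twist":0},{"linear":[0,0,0],"twist":0},{"linear":[0,0,0],"twist":0},{"linear":[0,0,0],"twist":0},{"linear":[0,0,0],"twist":0},{"linear":[0,0,0],"twist":0},{"linear":[0,0,0],"twist":0}]' --grip 0.05

```text
t: 17.1
ee_pos: [0.4804, 0.2052, 0.0842]
tcp_rot: [0.724, 0.69, -0.017, -0.012]
ft_force: [0.4, -0.1, -0.7]
gripper_width: 0.582
```

```bash
python3 -c "
from h import *
plan(.4769,.203,.083,-2.5,1)
im=read_camera('side');overlay('side',im,[place(GAUGE,.4735,.204,-.047),place(BLOCK,.4728,.203,-.045)],(150,200,250,325),'pics/s9.png')"
```

```text
t 17.1 pos [0.4804 0.2052 0.0842] yaw -2.74 tilt [-0.041 -0.006 -0.999] d [-0.0035 -0.0022 -0.0012] dyaw 0.24 q7 -0.78 F [ 0.4 -0.1 -0.7] w 0.0497
[-0.0024, -0.0034, 0.0014] -0.24
```

View pics/s9.png

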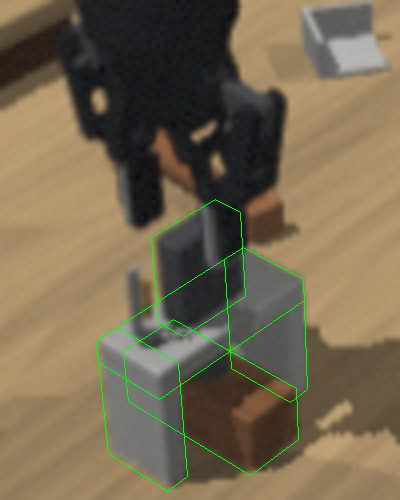

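The gauge stands flat and astride, outlines match and the fingers are clear on both sides. I retreat straight up.

>>> play_rows --increments '[{"linear":[0,-0.001,-0.008],"twist":0},{"linear":[0,-0.001,-0.015],"twist":0},{"linear":[0,-0.001,-0.02],"twist":0},{"linear":[0,-0.001,-0.025],"twist":0},{"linear":[0,0,-0.03],"twist":0},{"linear":[0,0,-0.03],"twist":0},{"linear":[0,0,-0.02],"twist":0},{"linear":[0,0,0],"twist":0}]'

```text
t: 18.15
ee_pos: [0.4831, 0.2084, 0.2445]
tcp_rot: [0.723, 0.691, -0.014, -0.01]
ft_force: [0.3, 1.0, 0.4]
gripper_width: 0.586
```

Run:
```python
from h import *
plan(.4,.0,.25,-2.5,1)
im=read_camera('side')
m=[d for d in outline_of('side','gauge')]
print([(d['p'],d['rect']) for d in m])
for d in m:
    if d['rect'][0]<205<d['rect'][2]: print(fit(GAUGE,{'side':d['mask'].astype(float)},[.4735,.204,-.23]));break
overlay('side',im,[place(GAUGE,.4735,.204,-.047),place(BLOCK,.4728,.203,-.045)],(150,200,250,325),'pics/s10.png')
```

```text
t 18.15 pos [0.4831 0.2084 0.2445] yaw -2.61 tilt [-0.034 -0.005 -0.999] d [-0.0831 -0.2084  0.0055] dyaw 0.11 q7 -0.65 F [0.3 1.  0.4] w 0.05
[-0.2119, -0.0736, -0.0017] -0.11
[(0.82, [316.5, 148.5, 349.6, 191.6]), (0.66, [176.5, 254.5, 225.8, 317.7])]
(np.float64(0.4750403866804744), np.float64(0.20055217429419647), np.float64(-0.018048243537994852), np.float64(0.15396201139401977))
```

View pics/s10.png

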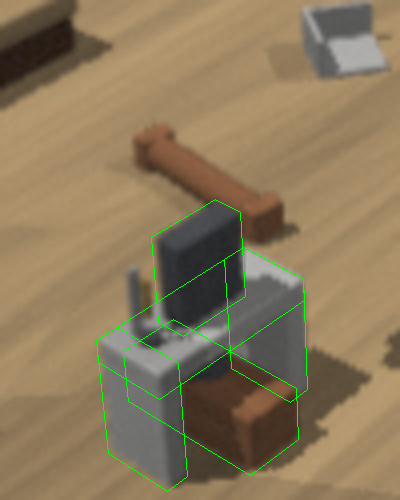

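The gauge stands upright and flat: handle at crop (200,260), legs along both long sides, foot on the block top, block within its original outline. The arm is clear, so I hand in.

```bash
python3 -c "
from h import *
print(job.hand_in())"
```

```text
the job is handed in; nothing more can be done
None
```

I picked up the grey gauge by its handle and carried it with its legs about 0.12 m up. I lowered it astride the middle of the cedar block and let go once both legs were pressing on the bench. The arm then rose clear and I handed the job in at about 18 s.

**Last checks:** the side camera shows the gauge upright and flat within about 1–2 mm of its expected outline. Its legs are along the block's long sides, the foot is on the block's top, and the block is in its original place. I did not touch the pink or red look-alikes.

**Lean before release:** the tool had picked up about 2.7° of lean while carrying. A light press (wrist force about 11 N) did not take it out. I relaxed that to about 1.4 N before opening, so the gauge settled the last 1–2 mm onto its feet as the fingers opened.

**Disagreement:** a final network-outline fit put the gauge about 4 mm and 1.6° off my expected pose. The block hides part of the gauge, so I trusted the direct overlay.

**Not checked:** the top camera was not used after release. I inferred the foot's position from the pictures, since the slide reading could not be read.

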